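Press the glide into a stool foot with the pedal press

TASK

Two pedal presses stand on the workshop bench. Push the pedal of the press that has a wooden furniture foot in it all the way down to its stop with the gripper, keep it down for about a second so that the metal glide is pushed home into the foot, then let the pedal come back up. Leave the empty press's pedal alone.

Things in the scene. Friction and masses are not known exactly. Their poses are not given: they have to be found in the camera images.
- loaded_pad (a point): Centre of the top of the pedal pad of the press with a wooden foot in it: ribbed dark steel plate, 60 mm along the press, 74 across, 8 thick, at the end nearest the robot. Axes with pedal up: x level, from pad towards ram and hinge; y across; z up. Pad up: 76 mm above the bench, face rising 0.15 rad towards the robot. On its stop: level, 38 mm above the bench, moved 4 mm to -x.
- glide (a joint): How far, in m, the glide is pushed in: a steel stud, head 26 mm across, on top of the tapered wooden foot (90 mm tall, 76 mm across below, 52 at the top) under the ram. 0 = head 12 mm proud, 0.0115 = home, reached with the pedal on its stop (the ram is linked to the pedal and comes down 16 mm). Starts at 0 to 0.003; stays where it is pushed.
- empty_pad (a point): The same point on the other press: same make and sizes, but nothing under its ram; to be left alone. Both presses: bolted down, grey, base 320 x 170 x 15 mm, crosshead 202 mm tall 145 mm beyond the pad, pedal hinge 255 mm beyond the pad. Pushing a pad takes about 3 N at first, 8 N near the stop; it springs back. The two stand left and right of the middle and trade places.

How it is judged (in metres and radians):
On the way:
1. The pedal of the loaded press is held down on its stop (pad top within 5 mm of it) for half a second, with the glide pushed in at least 9 mm (height (world z) of loaded_pad below 0.043 m and value of joint glide above 0.009 m), for 0.5 s.
At the end, for the whole second after the job is handed in: The glide is pushed in at least 9 mm, the pedal of the loaded press has come back up (pad top within 8 mm of its raised height), and so is the empty press's pedal (height (world z) of each of loaded_pad, empty_pad above 0.068 m and value of joint glide above 0.009 m); the robot touches nothing.
It fails at once if The empty press's pedal is pressed (pad pushed down more than 12 mm) (height (world z) of empty_pad below 0.064 m).
It also fails if it takes over 35 s, if anything falls off the work surface, if the arm or the gripper's body presses on something with over 40 N, if the wrist force passes 120 N, or if a joint passes its speed limit or range.

ROBOT

A 6-joint arm with a two-finger parallel gripper is mounted at the origin on the work surface. World frame = base frame: x ahead of the robot, y to its left, z up, the work surface at z = 0. Lengths are in m, angles in degrees, forces in N, time in s.
With the tool pointing down it reaches from about 0.3 to 0.75 m from the base axis. Payload 8.5 kg.
Tool frame: the origin (TCP) lies midway between the tips of the shut fingers; the grasp point (between the pads) lies 19 mm behind it; z points along the fingers, y is the line along which they close (so a half turn about z gives the same grasp; the last joint's range is limited). The gripper opens to 85 mm and grips with 20 to 120 N. Pads are 22 mm wide; open, the fingers measure 114 mm over their backs; the gripper's body (76 mm by 85 mm) begins 54 mm behind the grasp point. The pads swing forward as they close: fully open they stand 13 mm farther back than shut.
Start: joints at [60.888, 21.807, 74.336, -0, 83.858, -12.336], TCP at [0.159, 0.527, 0.209] pointing down, gripper open.
Joint ranges: [-178.18, 178.18], [-50.72, 133.34], [12.68, 142.11], [-81.47, 261.47], [9.98, 163.14], [-165.26, 165.26]. Speed limits (degrees/s): [136.94, 136.94, 180, 180, 180, 180].

INTERFACE

Orientations are given as a 3x3 rotation matrix whose columns are the frame's x, y, z axes.
In Python, from rig import monitor, optics, close_job, models gives the robot as it stands.
- The arm moves only by the tool step_arm, never from a script. Its arguments are lists of equal length, an entry for each row: "fingers": the closure, from -1 (fully open) to 1 (shut); "travel": the shift along the tool's x, y, z scaled (see below), a list of three; "twist": the turn about the tool's z scaled (see below). In form: {"fingers": [fingers, ...], "travel": [[tx, ty, tz], ...], "twist": [twist, ...]}. A call has 1 to 10 rows; each row shifts and turns the commanded pose from where the row before left it, along the tool's axes as they then stand; what a row does not reach is not made up. The controller multiplies each number of a shift by 100 mm and each number of a turn by pi rad. A row lasts 1/8 s, in which the tool goes at most 62.5 mm and 10.7 degrees, less where a joint would pass 70% of its speed; a pose out of reach is approached as far as the arm can. A call with a number of a shift or a turn outside -1 to 1 is refused whole. A call with a gripper value outside its range is refused whole. The fingers move at their own pace and stop on an object; "force" is the grip in N (left out, the last holds). Time passes only in rows, so rows that do not move let the fingers close. It gives the time, the measured TCP pose, the force, the opening and the grip force at its end, in the units of the state.
- monitor.observe(): the state, without advancing time (a new reading comes with each control period).
- optics.get_image(name): name is "scene" or "side" or "wrist"; returns (picture, depth): 400x640x3 uint8, blue, green, red; 400x640 float32, m along the optical axis (not along the pixel's ray), 0 where there is no reading.
- optics.get_calibration(name): a dict with "vertical_fov" (degrees; the focal length in pixels is half the picture's height over the tangent of half this angle, whatever the lens; pixels are square), "cx", "cy" (the principal point, pixels), "world_from_camera" (4x4, takes a point from camera to world coordinates). Camera axes: x right, y up, looking along -z (the intrinsics and any distortion apply to the point x, -y, -z); pixel columns grow to the right and rows downward; lengths in m; the calibration is good to about 2 mm. A picture is of the moment at which its call begins: read the wrist's pose just before it. get_calibration takes no time and is no camera call; for the wrist camera it gives the pose at the moment of the call.
- close_job(): hands the job in; it is judged then, once.
Trained networks look in the newest picture that a camera, given by its name, has taken for a name from the list of things; names that differ only in an ending like _2 or _b are one class to them, and where a whole thing is asked for, a point or a joint stands for the part that bears it (a point fixed in the world has none). Each returns a list of dicts, best first, with "confidence" (0 to 1); they miss things now and then, are a little off and sometimes report something else, mostly with a low value. They report only what shows in the picture. A call takes as long as a camera call.
- models.trace(camera, query): "mask" (400x640 bool, what is visible of it) and "point" ([column, row] in pixels, amid what is visible of it).
- models.landmark_of(camera, query): "point" ([column, row] in pixels: a listed point, or the origin of a listed thing).
The state is a dict: "time_s": time; "q": joint angles; "qvel": joint speeds; "joint_efforts": joint torques, N m; "position": TCP position; "tool_rot": TCP orientation; "ft_force": force on the tool from outside, world axes, zero at the start; "wrist_torque": the same for the moment, N m; "grip_width": finger opening in m; "gripper_force": force on a finger pad.
Only numpy, scipy, OpenCV 4.12 (cv2) and the standard library are available. Lean on these libraries where they do the work, as an engineer would, in place of code of your own. Each camera call takes 0.05 s, during which the arm holds its last target. There are 200 camera calls.

## Working session

There is one attempt and no reset: what is moved stays moved. The work goes in short steps, Python scripts to look and compute and a tool call to move; the robot and the scene stay as the last step left them, time stands still between calls to the robot, and variables do not carry over. Pictures are saved under pics/ and viewed, at most 10 in all, crops included, and the job is handed in when it is done.

Besides the shell and the picture viewer there is one more tool, called after "Emit:" by a JSON object that holds its "api" and its "payload". step_arm: Moves the arm, as the interface text tells. Its arguments: {"type":"object","properties":{"fingers":{"type":"array","items":{"type":"number"}},"travel":{"type":"array","items":{"type":"array","items":{"type":"number"}}},"twist":{"type":"array","items":{"type":"number"}},"force":{"type":"number"}},"required":["fingers","travel","twist"]}

```bash
mkdir -p pics; cat > h.py <<'E'
import numpy as np,cv2
from rig import monitor,optics,models
def world(name,px,d):
    c=optics.get_calibration(name);f=200/np.tan(np.radians(c["vertical_fov"])/2)
    x=(px[0]-c["cx"])/f*d;y=-(px[1]-c["cy"])/f*d
    return (np.array(c["world_from_camera"])@[x,y,-d,1])[:3]
E
python3 - <<'E'
from h import *
s=monitor.observe();print(s["time_s"],s["position"],s["tool_rot"],s["ft_force"])
ims=[]
for n in("scene","side"):
    p,d=optics.get_image(n);ims.append(p)
    print(n,{k:v for k,v in optics.get_calibration(n).items() if k!="world_from_camera"})
    for q in("loaded_pad","empty_pad","glide"):
        for r in models.landmark_of(n,q)[:2]:
            u,v=map(int,np.round(r["point"]));w=d[max(v-2,0):v+3,max(u-2,0):u+3]
            print(q,round(r["confidence"],2),r["point"],world(n,r["point"],np.median(w)).round(3))
cv2.imwrite("pics/a.png",cv2.resize(np.vstack(ims),(480,600)))
cv2.imwrite("pics/scene.png",ims[0])
E
```

```text
0.0 [0.15857529 0.52630491 0.20840149] [[-9.57449922e-01  2.88598514e-01 -7.38358663e-04]
 [ 2.88599271e-01  9.57449081e-01 -1.31069004e-03]
 [ 3.28677626e-04 -1.46800984e-03 -9.99998868e-01]] [ 0.89071477 -0.11566198 -0.489028  ]
scene {'vertical_fov': 53.145890972961546, 'cx': 312.0866022104219, 'cy': 204.45651000604394}
loaded_pad 0.95 [235.2, 204.6] [ 0.724 -0.166  0.196]
empty_pad 0.63 [406.2, 202.5] [0.654 0.182 0.195]Traceback (most recent call last):
  File "<stdin>", line 8, in <module>
ValueError: it knows: empty_pad, loaded_pad
```

```bash
python3 - <<'E'
from h import *
p,d=optics.get_image("scene");cv2.imwrite("pics/scene.png",p);np.save("sd.npy",d)
p2,d2=optics.get_image("side");cv2.imwrite("pics/side.png",p2);np.save("sided.npy",d2)
print(np.array(optics.get_calibration("scene")["world_from_camera"]).round(3))
for n,d in(("scene",d),("side",d2)):
  for q in("loaded_pad","empty_pad"):
    for f in (models.landmark_of,models.trace):
      for r in f(n,q)[:2]:
        u,v=map(int,np.round(r["point"]));w=d[max(v-2,0):v+3,max(u-2,0):u+3]
        print(n,q,round(r["confidence"],2),r["point"],world(n,r["point"],np.median(w)).round(3))
E
```

```text
[[-0.158 -0.679  0.717  1.288]
 [ 0.987 -0.119  0.104  0.076]
 [ 0.015  0.724  0.689  0.766]
 [ 0.     0.     0.     1.   ]]
scene loaded_pad 0.91 [236.3, 200.8] [ 0.593 -0.218  0.079]
scene loaded_pad 0.79 [250.5, 256.3] [ 0.735 -0.145  0.047]
scene empty_pad 0.96 [407.1, 200.3] [0.516 0.207 0.078]
scene empty_pad 0.74 [422.3, 249.1] [0.654 0.244 0.055]
side loaded_pad 0.58 [359.4, 165.2] [ 0.597 -0.219  0.075]
side loaded_pad 0.59 [348.8, 171.5] [ 0.61  -0.186  0.074]
side empty_pad 0.94 [297.0, 298.9] [0.53  0.199 0.076]
side empty_pad 0.72 [287.8, 300.8] [0.545 0.211 0.073]
```

View pics/scene.png

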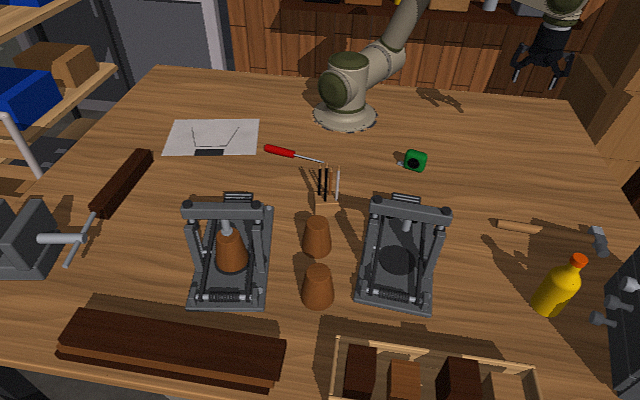

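View pics/side.png

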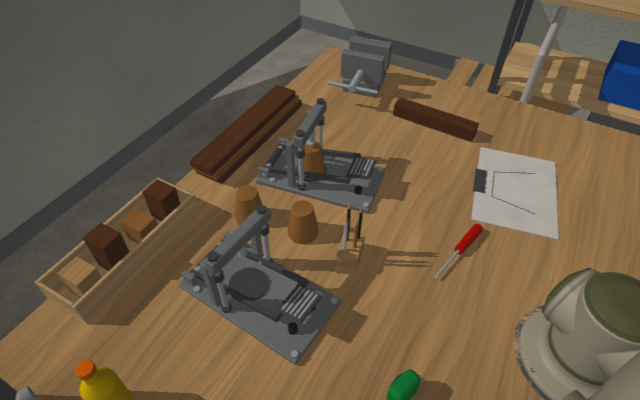

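The scene picture shows the foot at about (231,248), in the left press, so the loaded press is at y<0 with its pad near (0.595, -0.218, 0.077). The height fits the given 76 mm. The right press, around (400,260), is empty. I'll approach along an arc near the base, with the fingers shut.

Emit:
{"api": "step_arm", "payload": {"fingers": [1,1,1,1,1,1,1,1,1,1], "travel": [[-0.3,-0.35,0],[-0.35,-0.4,0],[-0.35,-0.4,0],[-0.35,-0.4,0],[-0.35,-0.4,0],[-0.35,-0.4,0],[-0.35,-0.4,0],[-0.35,-0.4,0],[-0.35,-0.36,0],[0,0,0]], "twist": [0,0,0,0,0,0,0,0,0,0]}}

```text
time_s: 1.9
position: [0.3555, 0.0987, 0.2091]
tool_rot: [[-0.956, 0.294, 0.0], [0.294, 0.956, -0.0], [-0.001, -0.0, -1.0]]
ft_force: [-0.5, 0.3, 0.1]
grip_width: 0.0002
gripper_force: 0.0
```

Emit:
{"api": "step_arm", "payload": {"fingers": [1,1,1,1,1,1,1,1,1,1], "travel": [[-0.3,-0.2,0],[-0.3,-0.25,0],[-0.3,-0.25,0],[-0.3,-0.25,0],[-0.3,-0.25,0],[-0.3,-0.25,0],[-0.3,-0.25,0],[-0.3,-0.25,0],[0,0,0],[0,0,0]], "twist": [0,0,0,0,0,0,0,0,0,0]}}

```text
time_s: 3.15
position: [0.5274, -0.1535, 0.2089]
tool_rot: [[-0.958, 0.288, -0.001], [0.288, 0.958, 0.001], [0.001, 0.0, -1.0]]
ft_force: [0.3, 1.1, 0.1]
grip_width: 0.0003
gripper_force: 0.0
```

```bash
python3 - <<'E'
from h import *
s=monitor.observe();print(s["time_s"],s["position"],s["tool_rot"].round(3) if hasattr(s["tool_rot"],"round") else s["tool_rot"],s["ft_force"],s["grip_width"])
for n in("wrist","side"):
  p,d=optics.get_image(n);cv2.imwrite(f"pics/{n}2.png",p)
  for f in (models.landmark_of,models.trace):
    for r in f(n,"loaded_pad")[:2]:
      u,v=map(int,np.round(r["point"]));w=d[max(v-2,0):v+3,max(u-2,0):u+3]
      print(n,round(r["confidence"],2),r["point"],world(n,r["point"],np.median(w)).round(3))
E
```

```text
3.15 [ 0.52742498 -0.15351865  0.20891756] [[-0.958  0.288 -0.001]
 [ 0.288  0.958  0.001]
 [ 0.001  0.    -1.   ]] [0.27113803 1.08319608 0.07787282] 0.00026164634852290816
wrist 0.77 [282.2, 250.6] [ 0.593 -0.216  0.076]
wrist 0.6 [275.7, 241.4] [ 0.579 -0.219  0.079]
side 0.57 [357.2, 165.7] [ 0.6   -0.214  0.076]
side 0.79 [347.9, 171.9] [ 0.613 -0.185  0.072]
```

View pics/wrist2.png

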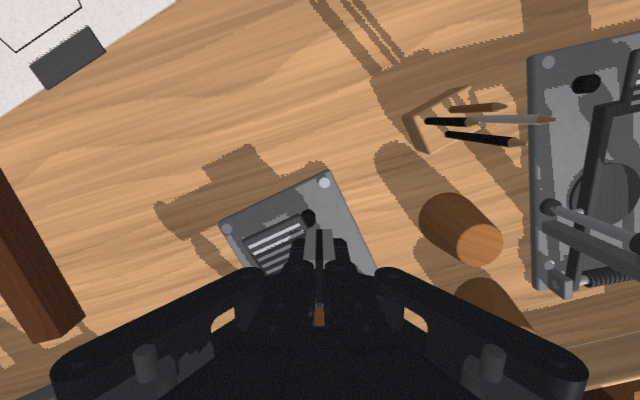

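The wrist picture shows the ribbed pad at about (282,250), ahead of and beside the fingertips. Scene, wrist and side agree on (0.593, -0.216, 0.076). Next I'll move over it and come down.

Emit:
{"api": "step_arm", "payload": {"fingers": [1,1,1,1,1,1,1,1], "travel": [[-0.4,-0.2,0],[-0.4,-0.2,0],[0,0,0],[0,0,0.4],[0,0,0.4],[0,0,0.3],[0,0,0.1],[0,0,0]], "twist": [0,0,0,0,0,0,0,0]}}

```text
time_s: 4.45
position: [0.5927, -0.216, 0.0895]
tool_rot: [[-0.958, 0.288, 0.0], [0.288, 0.958, -0.0], [-0.0, -0.0, -1.0]]
ft_force: [-0.7, 0.5, -0.3]
grip_width: 0.0
gripper_force: 0.0
```

Emit:
{"api": "step_arm", "payload": {"fingers": [1,1,1,1,1,1], "travel": [[0,0,0.1],[0,0,0.1],[0,0,0.08],[0,0,0.08],[0,0,0],[0,0,0]], "twist": [0,0,0,0,0,0]}}

```text
time_s: 5.2
position: [0.5929, -0.2164, 0.0535]
tool_rot: [[-0.957, 0.289, 0.0], [0.289, 0.957, -0.0], [-0.0, -0.0, -1.0]]
ft_force: [-1.6, 0.3, 2.2]
grip_width: 0.0001
gripper_force: 1.6
```

Emit:
{"api": "step_arm", "payload": {"fingers": [1,1,1,1,1], "travel": [[0,0,0.06],[0,0,0.05],[0,0,0.03],[0,0,0],[0,0,0]], "twist": [0,0,0,0,0]}}

```text
time_s: 5.82
position: [0.5926, -0.2165, 0.039]
tool_rot: [[-0.957, 0.289, -0.0], [0.289, 0.957, -0.0], [0.0, -0.0, -1.0]]
ft_force: [-3.2, -1.2, 4.2]
grip_width: -0.0003
gripper_force: 2.4
```

```bash
python3 - <<'E'
from h import *
s=monitor.observe();print(s["time_s"],s["position"],s["ft_force"])
p,d=optics.get_image("side");cv2.imwrite("pics/side3.png",cv2.resize(p[70:230,230:430],None,fx=3,fy=3))
E
```

```text
5.825 [ 0.59262888 -0.21647885  0.0389757 ] [-3.21153441 -1.16069655  4.19046934]
```

View pics/side3.png

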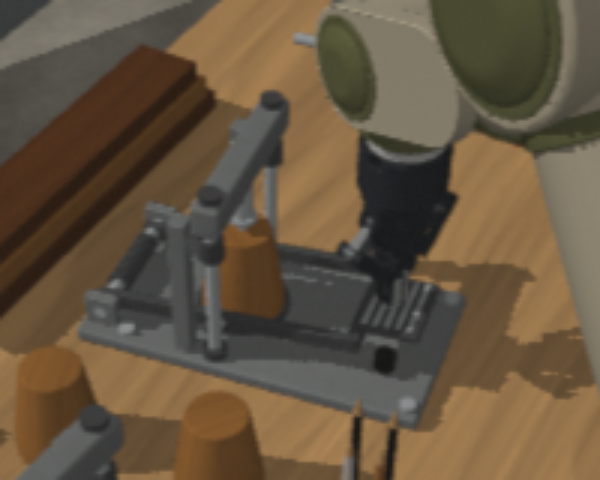

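The side crop shows the fingertips on the ribbed pad, around (400,300), with the pedal nearly level. I'll push on until the force shows the stop.

Emit:
{"api": "step_arm", "payload": {"fingers": [1,1,1,1], "travel": [[0,0,0.02],[0,0,0],[0,0,0],[0,0,0]], "twist": [0,0,0,0]}}

```text
time_s: 6.38
position: [0.5926, -0.2165, 0.0372]
tool_rot: [[-0.957, 0.289, -0.0], [0.289, 0.957, -0.0], [0.0, -0.0, -1.0]]
ft_force: [-3.1, -1.1, 7.1]
grip_width: 0.0002
gripper_force: 3.2
```

Emit:
{"api": "step_arm", "payload": {"fingers": [1,1,1,1], "travel": [[0,0,0.02],[0,0,0],[0,0,0],[0,0,0]], "twist": [0,0,0,0]}}

```text
time_s: 6.88
position: [0.5924, -0.2165, 0.0352]
tool_rot: [[-0.957, 0.289, -0.001], [0.289, 0.957, -0.0], [0.001, -0.0, -1.0]]
ft_force: [-4.6, -0.7, 8.2]
grip_width: 0.0005
gripper_force: 3.5
```

Emit:
{"api": "step_arm", "payload": {"fingers": [1,1,1,1], "travel": [[0,0,0.02],[0,0,0],[0,0,0],[0,0,0]], "twist": [0,0,0,0]}}

```text
time_s: 7.38
position: [0.5924, -0.2166, 0.0333]
tool_rot: [[-0.957, 0.289, -0.001], [0.289, 0.957, -0.0], [0.001, -0.001, -1.0]]
ft_force: [-5.3, -0.5, 7.6]
grip_width: 0.0001
gripper_force: 3.6
```

Emit:
{"api": "step_arm", "payload": {"fingers": [1,1,1,1], "travel": [[0,0,0.02],[0,0,0.02],[0,0,0],[0,0,0]], "twist": [0,0,0,0]}}

```text
time_s: 7.88
position: [0.5924, -0.2166, 0.0292]
tool_rot: [[-0.957, 0.289, -0.001], [0.289, 0.957, -0.0], [0.001, -0.001, -1.0]]
ft_force: [-5.2, -1.2, 7.5]
grip_width: 0.0003
gripper_force: 3.6
```

```bash
python3 - <<'E'
from h import *
s=monitor.observe();print(s["time_s"],s["position"],s["ft_force"])
p,d=optics.get_image("side");cv2.imwrite("pics/side4.png",cv2.resize(p[70:230,230:430],None,fx=3,fy=3,interpolation=cv2.INTER_CUBIC))
for r in models.trace("side","loaded_pad")[:1]:
  m=r["mask"]&(d>0);v,u=np.nonzero(m)
  P=np.array([world("side",(a,b),d[b,a]) for a,b in zip(u,v)]);np.set_printoptions(precision=3,suppress=True)
  s_=P[(np.hypot(P[:,0]-.593,P[:,1]+.216)<.045)];print(len(P),len(s_),np.percentile(s_[:,2],[5,25,50,75,95]))
E
```

```text
7.875 [ 0.59239111 -0.21656804  0.02923405] [-5.19506778 -1.18896895  7.51543977]
956 374 [0.026 0.05  0.052 0.053 0.056]
```

View pics/side4.png

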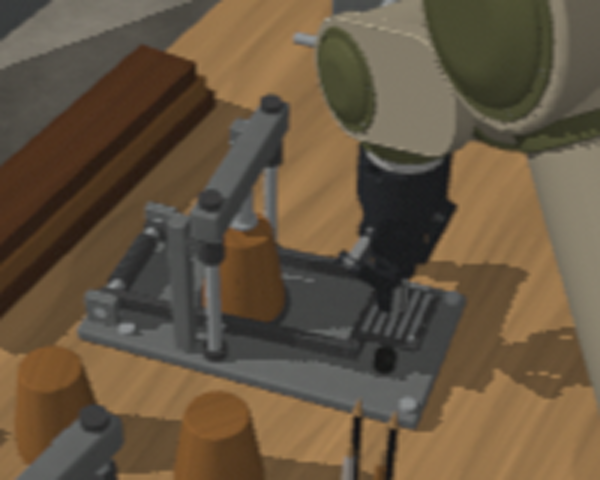

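The side crop shows the tips at the hinge-side edge of the pad, around (385,300). Depth puts the pad at about 52 mm while the tips are at 29 mm, so they have slipped over that edge. I'll lift off and measure the pad's outline from depth.

Emit:
{"api": "step_arm", "payload": {"fingers": [1,1,1,1,1], "travel": [[0,0,-0.2],[0,0,-0.4],[0,0,-0.4],[0,0,-0.3],[0,0,0]], "twist": [0,0,0,0,0]}}

```text
time_s: 8.6
position: [0.5938, -0.2165, 0.1608]
tool_rot: [[-0.957, 0.288, 0.004], [0.288, 0.957, -0.002], [-0.004, -0.001, -1.0]]
ft_force: [0.5, -0.4, 0.5]
grip_width: -0.0
gripper_force: 0.0
```

```bash
python3 - <<'E'
from h import *
np.set_printoptions(precision=3,suppress=True)
s=monitor.observe();print(s["time_s"],s["position"],s["ft_force"])
pads=[]
for n in("side","scene","wrist"):
  p,d=optics.get_image(n)
  if n=="wrist":cv2.imwrite("pics/wrist5.png",p)
  c=optics.get_calibration(n);f=200/np.tan(np.radians(c["vertical_fov"])/2)
  v,u=np.nonzero(d>0);D=d[v,u]
  P=np.c_[(u-c["cx"])/f*D,-(v-c["cy"])/f*D,-D,np.ones(len(D))]@np.array(c["world_from_camera"]).T
  P=P[:,:3]
  m=(P[:,2]>.066)&(P[:,2]<.09)&(np.hypot(P[:,0]-.585,P[:,1]+.216)<.08)
  Q=P[m]
  np.save(f"{n}_Q.npy",Q)
  if len(Q)<10: print(n,len(Q));continue
  r=cv2.minAreaRect((Q[:,:2]*1000).astype(np.float32));print(n,len(Q),r,Q[:,2].min(),Q[:,2].max(),np.median(Q,axis=0))
  for q in("loaded_pad","empty_pad"):
   for r in models.landmark_of(n,q)[:2]:
      u,v=map(int,np.round(r["point"]));w=d[max(v-2,0):v+3,max(u-2,0):u+3]
      print(n,q,round(r["confidence"],2),r["point"],world(n,r["point"],np.median(w)))
E
```

```text
8.6 [ 0.594 -0.217  0.161] [ 0.529 -0.38   0.49 ]
side 583 ((602.2546997070312, -214.11892700195312), (88.98931121826172, 114.3387451171875), 9.318450927734375) 0.06615569609145666 0.08346518361632471 [ 0.594 -0.21   0.076]
side loaded_pad 0.92 [360.8, 167.2] [ 0.59  -0.212  0.077]
side empty_pad 0.66 [299.7, 303.1] [0.52  0.205 0.077]
scene 280 ((606.142578125, -216.08677673339844), (94.11647033691406, 74.64932250976562), 2.4899239540100098) 0.06609727156943557 0.0843323266535323 [ 0.578 -0.218  0.079]
scene loaded_pad 0.59 [235.7, 203.8] [ 0.721 -0.166  0.196]
scene empty_pad 0.62 [404.7, 201.5] [0.654 0.179 0.196]
wrist 6109 ((598.3631591796875, -209.912353515625), (113.02406311035156, 86.91410064697266), 89.38726043701172) 0.06602039635965529 0.08237101704784791 [ 0.593 -0.214  0.076]
wrist loaded_pad 0.78 [321.5, 191.9] [ 0.591 -0.213  0.077]
```

View pics/wrist5.png

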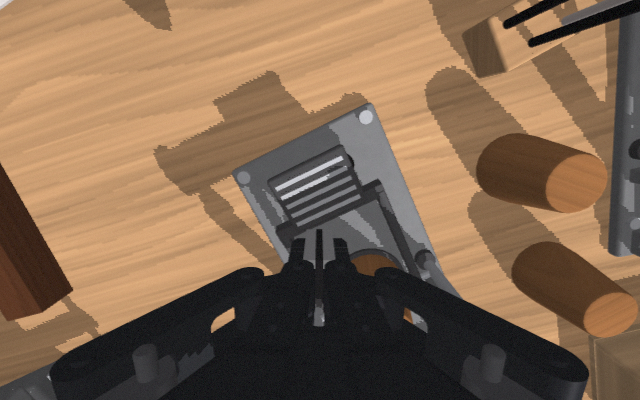

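The wrist picture shows the pad with corners near (270,183), (345,147), (362,197) and (290,230), and the tips at about (320,237). I'll compare the measured tip position with the reported TCP.

```bash
python3 - <<'E'
from h import *
np.set_printoptions(precision=3,suppress=True)
print(monitor.observe()["position"])
p,d=optics.get_image("wrist")
for px in [(270,183),(345,147),(360,197),(290,230),(315,188),(320,205),(352,165)]+[(x,y) for y in (232,238,245) for x in(300,312,330,342)]:
  print(px,d[px[1],px[0]],world("wrist",px,d[px[1],px[0]]))
T=np.array(optics.get_calibration("wrist")["world_from_camera"]);print(T)
p,d=optics.get_image("side");cv2.imwrite("pics/side6.png",cv2.resize(p[70:230,230:430],None,fx=4,fy=3.75,interpolation=cv2.INTER_CUBIC))
c=optics.get_calibration("side");f=200/np.tan(np.radians(c["vertical_fov"])/2)
for X in ([.594,-.2165,.161],[.594,-.2165,.076]):
  q=np.linalg.inv(np.array(c["world_from_camera"]))@[*X,1];u=c["cx"]+f*q[0]/-q[2];v=c["cy"]-f*q[1]/-q[2];print(u,v,"crop",(u-230)*4,(v-70)*3.75,-q[2],d[int(v),int(u)])
E
```

```text
[ 0.593 -0.216  0.158]
(270, 183) 0.24928154 [ 0.57  -0.254  0.08 ]
(345, 147) 0.30600655 [ 0.567 -0.179  0.015]
(360, 197) 0.26024547 [ 0.607 -0.181  0.073]
(290, 230) 0.27014303 [ 0.62  -0.252  0.071]
(315, 188) 0.2536336 [ 0.586 -0.217  0.077]
(320, 205) 0.26167184 [ 0.604 -0.218  0.073]
(352, 165) 0.2953896 [ 0.585 -0.178  0.03 ]
(300, 232) 0.2710375 [ 0.625 -0.244  0.071]
(312, 232) 0.14329667 [ 0.582 -0.216  0.19 ]
(330, 232) 0.14359765 [ 0.584 -0.207  0.19 ]
(342, 232) 0.3300055 [ 0.659 -0.208  0.016]
(300, 238) 0.14656429 [ 0.584 -0.223  0.188]
(312, 238) 0.1379027 [ 0.582 -0.216  0.196]
(330, 238) 0.1362952 [ 0.584 -0.208  0.197]
(342, 238) 0.33217338 [ 0.667 -0.21   0.016]
(300, 245) 0.13889112 [ 0.584 -0.223  0.196]
(312, 245) 0.13004403 [ 0.582 -0.216  0.204]
(330, 245) 0.13055888 [ 0.585 -0.208  0.203]
(342, 245) 0.1388568 [ 0.59  -0.203  0.196]
[[ 0.288 -0.924 -0.252  0.529]
 [ 0.958  0.278  0.077 -0.197]
 [-0.001 -0.263  0.965  0.323]
 [ 0.     0.     0.     1.   ]]
362.3007947784919 140.5150163165683 crop 529.2031791139675 264.43131118713114 1.13232440079961 1.3875259
359.92665688759223 166.00082856501004 crop 519.7066275503689 360.0031071187876 1.1935557754677193 1.1931186
```

View pics/side6.png

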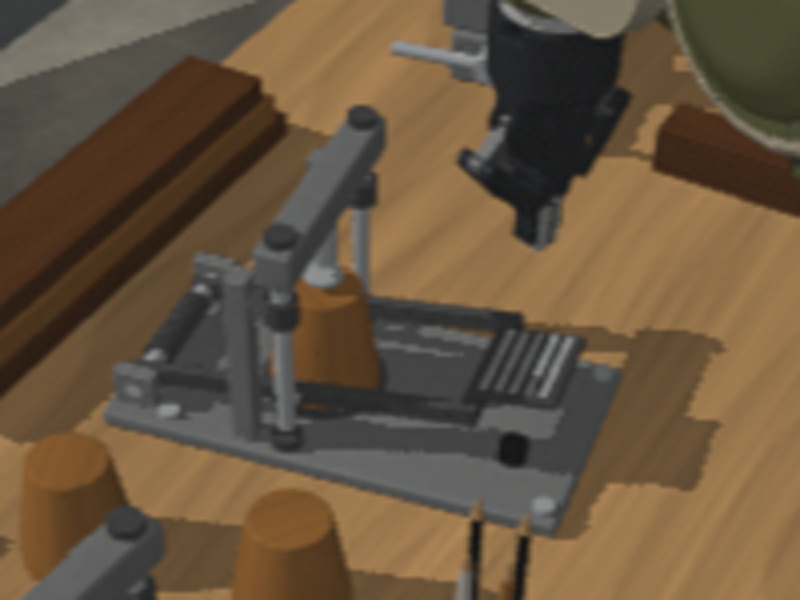

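The side crop shows the tip end near (538,247), while the reported TCP projects to (529,264). So the real tips sit roughly 12–15 mm above the reported TCP. They are over the pad, not off its edge, and the pedal simply wasn't fully down. I'll press again at the same spot and go deeper, until the force rises.

Emit:
{"api": "step_arm", "payload": {"fingers": [1,1,1,1,1,1,1,1,1,1], "travel": [[0,0,0.4],[0,0,0.3],[0,0,0.12],[0,0,0.12],[0,0,0.12],[0,0,0.12],[0,0,0.1],[0,0,0.02],[0,0,0],[0,0,0]], "twist": [0,0,0,0,0,0,0,0,0,0]}}

```text
time_s: 10.4
position: [0.5926, -0.2166, 0.0295]
tool_rot: [[-0.957, 0.289, -0.0], [0.289, 0.957, -0.001], [-0.0, -0.001, -1.0]]
ft_force: [-4.1, -0.3, 5.8]
grip_width: -0.0001
gripper_force: 2.9
```

Emit:
{"api": "step_arm", "payload": {"fingers": [1,1,1,1], "travel": [[0,0,0.03],[0,0,0],[0,0,0],[0,0,0]], "twist": [0,0,0,0]}}

```text
time_s: 10.9
position: [0.5926, -0.2167, 0.0266]
tool_rot: [[-0.957, 0.289, -0.0], [0.289, 0.957, -0.001], [-0.0, -0.001, -1.0]]
ft_force: [-5.2, -0.7, 7.5]
grip_width: 0.0001
gripper_force: 3.4
```

```bash
python3 - <<'E'
from h import *
s=monitor.observe();print(s["time_s"],s["position"],s["ft_force"])
p,d=optics.get_image("side");cv2.imwrite("pics/side7.png",cv2.resize(p[70:230,230:430],None,fx=4,fy=3.75,interpolation=cv2.INTER_CUBIC))
for px in [(371,163),(368,168),(365,173),(372,160),(375,158)]: print(px,world("side",px,d[px[1],px[0]]).round(3))
E
```

```text
10.9 [ 0.59255029 -0.21669716  0.02661702] [-5.21570682 -0.72069284  7.4664946 ]
(371, 163) [ 0.603 -0.318  0.003]
(368, 168) [ 0.582 -0.246  0.051]
(365, 173) [ 0.579 -0.22   0.055]
(372, 160) [ 0.607 -0.333  0.001]
(375, 158) [ 0.603 -0.345  0.001]
```

View pics/side7.png

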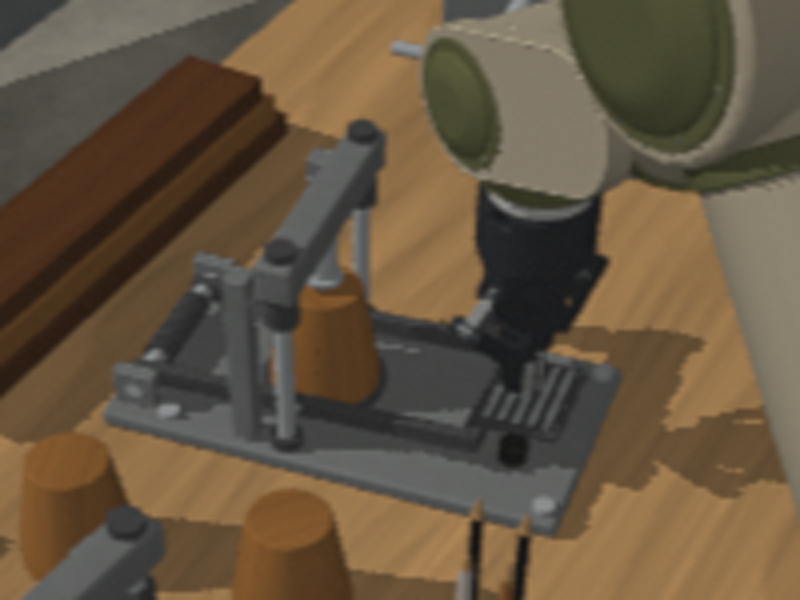

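The tips rest on the pad at about (515,385), and depth puts the pad at about 51 mm. That leaves roughly 13 mm to the stop.

Emit:
{"api": "step_arm", "payload": {"fingers": [1,1,1,1,1], "travel": [[0,0,0.04],[0,0,0.04],[0,0,0.02],[0,0,0],[0,0,0]], "twist": [0,0,0,0,0]}}

```text
time_s: 11.58
position: [0.5924, -0.2168, 0.0167]
tool_rot: [[-0.957, 0.289, -0.001], [0.289, 0.957, -0.001], [0.0, -0.001, -1.0]]
ft_force: [-5.5, -2.1, 7.9]
grip_width: 0.0003
gripper_force: 4.0
```

```bash
python3 - <<'E'
from h import *
s=monitor.observe();print(s["time_s"],s["position"],s["ft_force"])
p,d=optics.get_image("side")
for px in [(368,168),(365,173),(362,176),(366,175),(360,178)]: print(px,world("side",px,d[px[1],px[0]]).round(3))
E
```

```text
11.575 [ 0.59236327 -0.21675134  0.01667191] [-5.53572953 -2.06766106  7.87072061]
(368, 168) [ 0.596 -0.281  0.016]
(365, 173) [ 0.581 -0.223  0.052]
(362, 176) [ 0.584 -0.212  0.049]
(366, 175) [ 0.579 -0.228  0.041]
(360, 178) [ 0.589 -0.212  0.039]
```

Emit:
{"api": "step_arm", "payload": {"fingers": [1,1,1], "travel": [[0,0,0.03],[0,0,0],[0,0,0]], "twist": [0,0,0]}}

```text
time_s: 12.0
position: [0.5924, -0.2168, 0.0153]
tool_rot: [[-0.957, 0.289, 0.0], [0.289, 0.957, -0.001], [-0.001, -0.001, -1.0]]
ft_force: [-10.4, 0.4, 19.8]
grip_width: -0.0
gripper_force: 10.2
```

Emit:
{"api": "step_arm", "payload": {"fingers": [1,1,1], "travel": [[0,0,0.02],[0,0,0],[0,0,0]], "twist": [0,0,0]}}

```text
time_s: 12.38
position: [0.5924, -0.2169, 0.0149]
tool_rot: [[-0.958, 0.288, 0.001], [0.288, 0.958, -0.002], [-0.001, -0.002, -1.0]]
ft_force: [-14.4, 2.0, 31.5]
grip_width: 0.0001
gripper_force: 16.2
```

The force jumped from 8 N to 31 N with hardly any more movement, so the pedal is on its stop. I'll hold for about 1.2 s and then lift.

Emit:
{"api": "step_arm", "payload": {"fingers": [1,1,1,1,1,1,1,1,1,1], "travel": [[0,0,0],[0,0,0],[0,0,0],[0,0,0],[0,0,0],[0,0,0],[0,0,0],[0,0,0],[0,0,0],[0,0,0]], "twist": [0,0,0,0,0,0,0,0,0,0]}}

```text
time_s: 13.62
position: [0.5924, -0.2168, 0.0149]
tool_rot: [[-0.958, 0.288, 0.001], [0.288, 0.958, -0.002], [-0.001, -0.002, -1.0]]
ft_force: [-15.2, 3.4, 32.7]
grip_width: -0.0001
gripper_force: 16.2
```

```bash
python3 - <<'E'
from h import *
s=monitor.observe();print(s["time_s"],s["position"],s["ft_force"])
p,d=optics.get_image("side");cv2.imwrite("pics/side8.png",cv2.resize(p[70:230,230:430],None,fx=4,fy=3.75,interpolation=cv2.INTER_CUBIC))
for r in models.trace("side","loaded_pad")[:1]:
  v,u=np.nonzero(r["mask"]&(d>0));P=np.array([world("side",(a,b),d[b,a]) for a,b in zip(u,v)])
  P=P[np.hypot(P[:,0]-.588,P[:,1]+.216)<.045];print(len(P),np.percentile(P[:,2],[10,25,50,75,90]).round(3))
E
```

```text
13.625 [ 0.59244768 -0.21682448  0.01488914] [-15.15851759   3.42428783  32.70941613]
402 [0.032 0.036 0.037 0.039 0.04 ]
```

View pics/side8.png

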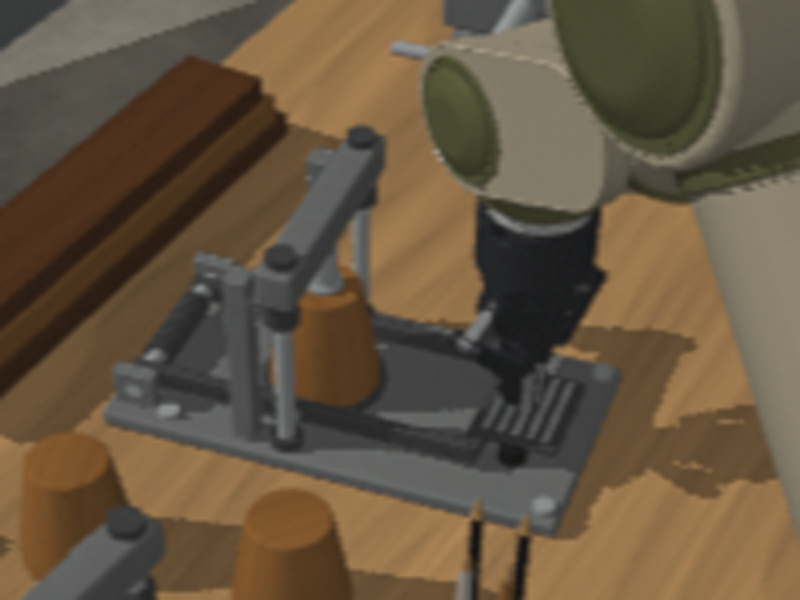

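The pad is flat at about 37–38 mm, on the rubber stop at about (512,455), and the ram is seated on the foot at about (325,285). It has been held for over 1.2 s. Now I'll lift straight up.

Emit:
{"api": "step_arm", "payload": {"fingers": [1,1,1,1,1,1,1,1,1], "travel": [[0,0,-0.1],[0,0,-0.15],[0,0,-0.2],[0,0,-0.3],[0,0,-0.4],[0,0,-0.4],[0,0,-0.2],[0,0,0],[0,0,0]], "twist": [0,0,0,0,0,0,0,0,0]}}

```text
time_s: 14.85
position: [0.5924, -0.216, 0.1846]
tool_rot: [[-0.957, 0.289, -0.002], [0.289, 0.957, 0.001], [0.002, 0.001, -1.0]]
ft_force: [-0.1, 0.5, 0.4]
grip_width: 0.0002
gripper_force: 0.0
```

```bash
python3 - <<'E'
from h import *
s=monitor.observe();print(s["time_s"],s["position"],s["ft_force"])
p,d=optics.get_image("side")
for q,c in(("loaded_pad",(.588,-.216)),("empty_pad",(.52,.205))):
 for r in models.trace("side",q)[:1]:
  v,u=np.nonzero(r["mask"]&(d>0));P=np.array([world("side",(a,b),d[b,a]) for a,b in zip(u,v)])
  P=P[np.hypot(P[:,0]-c[0],P[:,1]-c[1])<.03];print(q,len(P),np.percentile(P[:,2],[25,50,75]).round(3))
E
```

```text
14.85 [ 0.59240404 -0.21599677  0.184568  ] [-0.13136932  0.526886    0.35441065]
loaded_pad 278 [0.075 0.077 0.079]
empty_pad 606 [0.075 0.077 0.079]
```

Both pads are up at 77 mm and the arm is clear, so I'm handing in.

```bash
python3 -c "from rig import close_job; print(close_job())"
```

```text
the job is handed in; nothing more can be done
None
```

The loaded press's pedal was held on its stop (pad at about 37–38 mm) for over 1.2 s and has come back up to 77 mm; the empty press was not touched, and the job is handed in, with the glide depth judged only from the pedal reaching its stop.

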